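Press a rubber lift onto a heel in the trigger clamp

TASK

Take the cemented rubber heel lift out of the drying rack and stand it on edge on the clamp board, against the free end (towards the jaw) of the leather heel that waits at the wooden stop, so that it covers that whole end. Let go of it, then pump the clamp's trigger against its handle until the jaw presses the lift firmly onto the heel; move the jaw with the trigger only, squeeze moderately (about 15 N) so that the rubber is not crushed, and leave the bystanding things alone. Finish while still squeezing the trigger with the jaw pressing: do not let go of it.

Things in the scene. Friction and masses are not known exactly. Their poses are not given: they have to be found in the camera images.
- clamp: caulking-gun type clamp fixed on a wooden board (18 mm thick, x = -67 to 195, y = -52 to 52 mm): grey body (x = -30 to 54 mm, 80 mm high; cheeks beside the trigger to 102 mm), black upright handle, trigger, toothed push rod (ram). Origin on the counter under the handle. x: level, the way the ram pushes, from handle past trigger to wooden stop; z up. Nothing is above the board between jaw and stop
- handle_grip (a point): point on the middle line of the fixed black pistol handle, 142 mm above the counter. The handle is 18 mm thick along the clamp's x, 26 mm wide along y, its top 166 mm up. It does not move, only the trigger comes towards it: with fingers that close evenly, centre them on the squeezed pair, 8 mm from this point towards the trigger, or follow the trigger with the arm
- trigger_grip (a point): front of the dark steel trigger blade (side away from the handle), at its bulge, where a finger presses it, 50 mm from the pivot. Blade 8 mm thick, 16 wide, top 156 mm up. At rest this point is 40 mm on the stop's side of handle_grip and 139 mm up; fully squeezed 25 mm and 142 mm up: handle and trigger measure 49 mm over their outer faces at rest, 34 mm fully squeezed
- trigger: the trigger lever; origin on its pivot, 92 mm above the counter and 21 mm from handle_grip's line. It turns 0.30 rad about the clamp's y from rest to its end stop; a spring returns it (2 to 4 N at the blade). A squeeze drives the ram 42 mm per rad after up to 5 mm of play; 5 mm teeth hold the ram while the trigger returns, which it must do fully. A full squeeze gains about 10 mm
- ram: toothed push rod with the jaw, a round rubber-faced plate 42 mm across, at its front and a hook 76 mm high at its rear end (up to 111 mm behind the handle). Axes as the clamp's; it slides along x, at most 58 mm, and cannot go back. Once the jaw is tight the trigger stops part way; the jaw then presses with about three quarters of the push on the trigger. Not to be pushed with the fingers
- jaw_face (a point): middle of the jaw's pressing face, 46 mm above the counter
- stop_face (a point): middle of the steel-faced side of the fixed wooden stop that faces the jaw, 46 mm above the counter; the stop is 64 mm wide and reaches 80 mm up
- heel: loose brown stacked-leather heel, 0.14 kg, standing on the clamp board against the stop, round back up. Origin at the middle of its underside; x points to the stop, z up. 38 mm long in x (-19 to 19); its end towards the jaw is 44 mm wide, 50 high, its end at the stop 50 wide, 54 high. It may stand up to 4 mm off the board's middle line
- heel_end (a point): point on the heel's end face towards the jaw, 25 mm above the board; the lift's flat face goes against it
- lift: loose black rubber heel lift, a slab 56 x 54 x 12 mm, 0.035 kg, at the start on edge in the rack's middle slot. Its x (56 mm) points up, y is its 54 mm width, z its thickness; origin at the middle of one large face. Grip it across the 54 mm, by its two upright edges. It stands on the board by itself; either face may go to the heel
- lift_mid (a point): centre of the lift; it is 28 mm above what the lift stands on: 38 mm above the counter in the rack, 46 mm on the clamp board
- rack: low drying rack of pale wood, fixed, 102 x 40 x 21 mm, origin under its middle, z up. Three slots run along its y, 16 mm wide and 11 deep, floor 10 mm above the counter; the lift stands in the middle one and juts out about 7 mm past the rack at both ends of the slot
- mate_heel: bystander: the other heel of the pair, already finished with its lift on, 50 x 50 x 54 mm, standing loose on the counter; leave it alone
- glue_tin: bystander: yellow cement tin with black cap, 62 mm across, 84 mm high, loose; leave it alone
- cobbler_hammer: bystander: hammer lying on the counter, 72 x 230 x 30 mm, loose; leave it alone
Mind the look-alikes: they are no part of the job. There is more than one size of the lift; the one meant has the size given above.

How it is judged:
By the outcome, as a careful person would: the job done as asked, in the order asked, and still so for the second after the job is handed in, while the arm keeps its last pose, push and grip.
It also fails if it takes over 61 s, if anything falls off the work surface, if the arm or the gripper's body presses on something with over 40 N, if the wrist force passes 120 N, or if a joint passes its speed limit or range.

ROBOT

A 6-joint arm with a two-finger parallel gripper is mounted at the origin on a cart in front of the work surface, level with it; the furniture and walls round the work are solid. World frame = base frame: x ahead of the robot, y to its left, z up, the work surface at z = 0. Lengths are in mm, angles in rad, forces in N, time in s.
With the tool pointing down it reaches from about 350 to 975 mm from the base axis. Payload 7.1 kg.
Tool frame: the origin (TCP) lies at the very end of the fingers, on their centre line; the grasp point (between the pads) lies 19 mm behind it; y points along the fingers, x is the direction in which the jaws open and shut, and the axes are right-handed (so a half turn about y gives the same grasp; the last joint's range is limited). The gripper opens to 88 mm and grips with 3 to 60 N. Pads are 20 mm wide; open, the fingers measure 115 mm over their backs; the gripper's body (75 mm by 178 mm) begins 61 mm behind the grasp point.
Start: joints at [-1.18, 0.423, 1.63, -0, 1.089, -0.019], TCP at [249.031, -573.226, 222.675] pointing down, gripper open.
Joint ranges: [-3, 3], [-0.9, 2.11], [0.09, 2.58], [-1.31, 4.45], [0.11, 2.69], [-2.54, 2.54]. Speed limits (rad/s): [2.39, 2.39, 3.01, 3.14, 3.14, 3.14].

INTERFACE

Orientations are given as a rotation vector (axis times angle).
In Python, from workcell import ctrl gives the robot as it stands. The module is installed in compiled form; this text tells all that it offers.
- The arm moves only by the tool carry_out, never from a script. Its arguments are lists of equal length, an entry for each row: "delta_pos": the shift along the tool's x, y, z in cm, a list of three; "rotation": the turn, a rotation vector about the tool's x, y, z in rad, a list of three. In form: {"delta_pos": [[dx, dy, dz], ...], "rotation": [[wx, wy, wz], ...]}. A call has 1 to 12 rows; each row is the pose to reach, as a shift and turn from the pose commanded when the call began, along the tool's axes at that moment; what a row does not reach only later rows make up. A row lasts 1/12 s, in which the tool goes at most 41.7 mm and 7.16 degrees, less where a joint would pass 70% of its speed; a pose out of reach is approached as far as the arm can. A call with a gripper value outside its range is refused whole. "hand" is the closure in counts, from 0 (fully open) to 255 (shut), set as the call begins (left out, the last holds). The fingers move at their own pace and stop on an object; the grip force is fixed at half the most. Time passes only in rows, so rows that repeat a pose let the fingers close. It gives the time, the measured TCP pose, the force and the opening at its end, in the units of the state.
- ctrl.get_obs(): the state, without advancing time (a new reading comes with each control period).
- ctrl.get_image(name): name is "side" or "top"; returns the picture (384x512x3 uint8, red, green, blue); there is no depth.
- ctrl.camera_info(name): a dict with "fov_y" (degrees; the focal length in pixels is half the picture's height over the tangent of half this angle, whatever the lens; pixels are square), "cx", "cy" (the principal point, pixels), "k1" (the pictures are not rectified: a ray, as slopes to the right and down, at radius r is drawn at 1 + k1 r^2 times it, then the intrinsics apply), "R" (3x3) and "t" (3): a world point X has camera coordinates R X + t. Camera axes: x right, y down, z forward; pixel columns grow to the right and rows downward; lengths in mm; the calibration is good to about 2 mm. A picture is of the moment at which its call begins. camera_info takes no time and is no camera call.
- ctrl.close_job(): hands the job in, once; it reports no verdict.
The state is a dict: "t": time; "qpos": joint angles; "qvel": joint speeds; "joint_torque": joint torques, N m; "ee_pos": TCP position; "orientation": TCP orientation; "ft_force": force on the tool from outside, world axes, zero at the start; "moment": the same for the moment, N m; "width": finger opening in mm.
Only numpy, scipy, OpenCV 4.12 (cv2) and the standard library are available. Lean on these libraries where they do the work, as an engineer would, in place of code of your own. Each camera call takes 0.05 s, during which the arm holds its last target.

## Working session

There is one attempt and no reset: what is moved stays moved. The work goes in short steps, Python scripts to look and compute and a tool call to move; the robot and the scene stay as the last step left them, time stands still between calls to the robot, and variables do not carry over. Pictures are saved under pics/ and viewed, and the job is handed in when it is done.

Besides the shell and the picture viewer there is one more tool, called as name(argument=value, ...) on one line, values as JSON. carry_out: Moves the arm, as the interface text tells. Its arguments: {"type":"object","properties":{"delta_pos":{"type":"array","items":{"type":"array","items":{"type":"number"}}},"rotation":{"type":"array","items":{"type":"array","items":{"type":"number"}}},"hand":{"type":"number"}},"required":["delta_pos","rotation"]}

```bash
mkdir -p pics; python3 - <<'E'
from workcell import ctrl
import cv2, numpy as np
o=ctrl.get_obs()
print({k:np.round(v,4).tolist() for k,v in o.items()})
for n in("side","top"):
    im=ctrl.get_image(n); cv2.imwrite(f"pics/{n}0.png",im[...,::-1])
    print(n,{k:np.round(v,4).tolist() for k,v in ctrl.camera_info(n).items()})
E
```

```text
{'t': 0.0, 'qpos': [-1.18, 0.4238, 1.6307, 0.0, 1.0886, -0.019], 'qvel': [0.0005, -0.0006, -0.0012, 0.0007, 0.002, -0.0005], 'joint_torque': [0.0011, -54.4625, -27.3669, 0.0643, 0.0227, -0.0001], 'ee_pos': [248.7974, -572.7103, 221.9023], 'orientation': [-1.3747, 0.9032, -0.9011], 'ft_force': [0.2362, -0.2921, 0.0555], 'moment': [0.0774, -0.0113, 0.0154], 'width': 88.1967}
side {'fov_y': 51.4347, 'cx': 256.2143, 'cy': 192.12, 'k1': 0.025, 'R': [[-0.9655, -0.26, 0.011], [-0.1355, 0.4659, -0.8744], [0.2222, -0.8458, -0.4851]], 't': [539.6893, 228.1097, 1058.491]}
top {'fov_y': 49.3856, 'cx': 265.7121, 'cy': 196.6011, 'k1': -0.0308, 'R': [[-0.0027, -0.9999, 0.0155], [-0.9964, 0.0014, -0.0849], [0.0849, -0.0157, -0.9963]], 't': [-102.8767, 586.008, 1227.3931]}
```

View pics/side0.png

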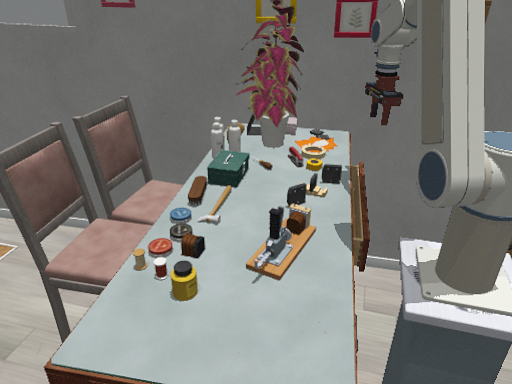

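View pics/top0.png

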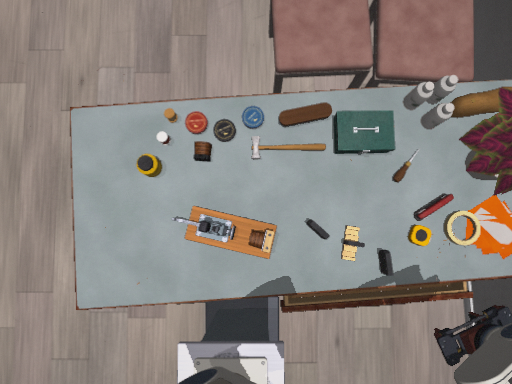

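```bash
cat > h.py <<'E'
import numpy as np, cv2
from workcell import ctrl
from scipy.spatial.transform import Rotation as Ro
H,W=384,512
def cam(n):
    c=ctrl.camera_info(n); f=H/2/np.tan(np.radians(c["fov_y"])/2)
    return f,c["cx"],c["cy"],c["k1"],np.array(c["R"]),np.array(c["t"])
def proj(n,X):
    f,cx,cy,k,R,t=cam(n); p=np.atleast_2d(X)@R.T+t; s=p[:,:2]/p[:,2:]
    s=s*(1+k*(s**2).sum(1,keepdims=True)); return s*f+[cx,cy]
def ray(n,uv):
    f,cx,cy,k,R,t=cam(n); d=(np.array(uv,float)-[cx,cy])/f; s=d.copy()
    for _ in range(20): s=d/(1+k*(s@s))
    v=R.T@np.array([s[0],s[1],1]); return -R.T@t, v/np.linalg.norm(v)
def onz(n,uv,z):
    o,v=ray(n,uv); return o+v*(z-o[2])/v[2]
def tri(a,b):
    (o1,v1),(o2,v2)=ray("top",a),ray("side",b)
    s=np.linalg.lstsq(np.c_[v1,-v2],o2-o1,rcond=None)[0]
    p,q=o1+s[0]*v1,o2+s[1]*v2; return (p+q)/2,np.linalg.norm(p-q)
def crop(src,x0,y0,x1,y1,s,out):
    im=cv2.imread(src)[y0:y1,x0:x1]; im=cv2.resize(im,None,fx=s,fy=s,interpolation=cv2.INTER_CUBIC); cv2.imwrite(out,im)
E
python3 - <<'E'
from h import *
crop("pics/top0.png",165,195,295,275,6,"pics/c1.png")
crop("pics/top0.png",295,205,405,285,7,"pics/c2.png")
crop("pics/side0.png",235,155,350,280,4.7,"pics/c3.png")
E
```

```text
(no output)
```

View pics/c1.png

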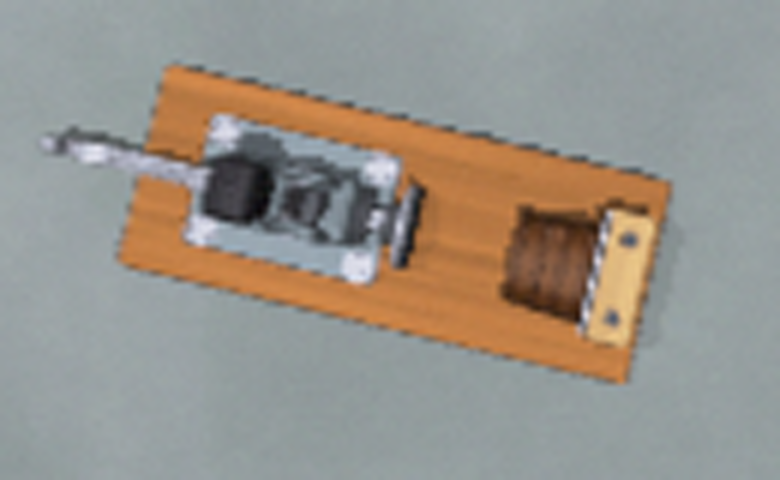

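View pics/c2.png

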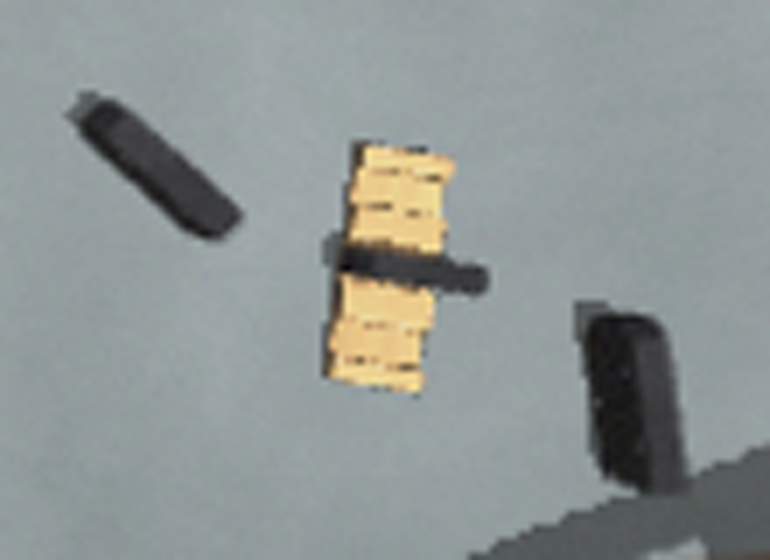

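View pics/c3.png

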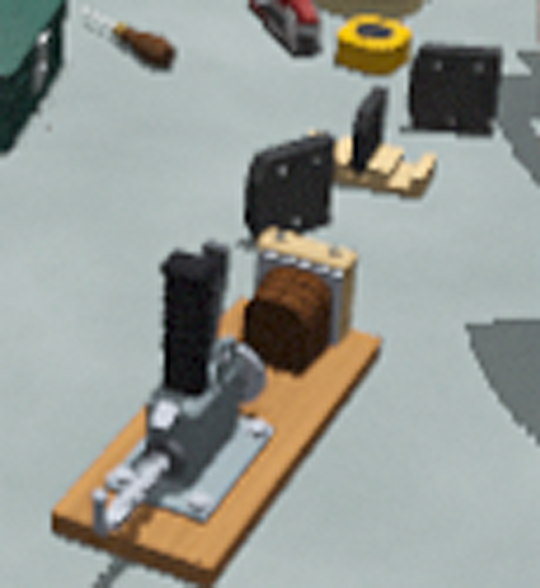

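```bash
python3 - <<'E'
from h import *
im=cv2.imread("pics/top0.png"); hsv=cv2.cvtColor(im,cv2.COLOR_BGR2HSV)
print(hsv[240,250],hsv[222,350],hsv[237,270],hsv[228,317],hsv[231,230])
def quad(mask,box,z,name):
    m=np.zeros_like(mask); x0,y0,x1,y1=box; m[y0:y1,x0:x1]=mask[y0:y1,x0:x1]
    cs,_=cv2.findContours(m,cv2.RETR_EXTERNAL,cv2.CHAIN_APPROX_NONE)
    pts=np.vstack(cs) if name!='board' else max(cs,key=cv2.contourArea)
    pts=pts.reshape(-1,2)
    w=np.array([onz("top",p,z)[:2] for p in pts],np.float32)
    r=cv2.minAreaRect(w); print(name,np.round(r[0],1),np.round(r[1],1),round(r[2],2),np.round(cv2.boxPoints(r)).tolist())
bm=cv2.inRange(hsv,(5,120,90),(16,255,255)); quad(bm,(170,195,290,270),18,'board')
rm=cv2.inRange(hsv,(10,60,120),(25,200,255)); quad(rm,(335,215,370,270),21,'rack')
quad(rm,(255,215,280,260),80,'stop')
dk=cv2.inRange(hsv,(0,0,0),(180,255,75))
quad(dk,(338,236,370,250),66,'lift')
quad(dk,(300,215,335,242),66,'lookL'); 
# side view detections of the lift and handle
for n in("board",):pass
E
```

```text
[ 10 118 115] [ 93  19 163] [ 18 103 230] [135   9  60] [113  21  95]
board [480.9   2. ] [259.4 101.8] 76.58 [[401.0, -112.0], [500.0, -136.0], [560.0, 116.0], [461.0, 140.0]]
rack [ 446.9 -357.3] [ 41.7 101.2] 81.18 [[394.0, -370.0], [494.0, -386.0], [500.0, -344.0], [400.0, -329.0]]
stop [459.4 -91.9] [62.9 97.9] 76.71 [[405.0, -111.0], [500.0, -134.0], [514.0, -72.0], [419.0, -50.0]]
lift [ 445.9 -355.4] [58.3 20.1] 89.76 [[436.0, -385.0], [456.0, -385.0], [456.0, -326.0], [436.0, -326.0]]
lookL [ 488.2 -251.6] [74.3 20. ] 48.57 [[456.0, -273.0], [471.0, -286.0], [520.0, -230.0], [505.0, -217.0]]
```

```bash
cat >> h.py <<'E'
th=np.radians(180+76.58); CX=np.array([np.cos(th),np.sin(th),0]); CZ=np.array([0,0,1.]); CY=np.cross(CZ,CX)
C0=np.array([480.9,2.0,0])-64*CX
def cl(x,y,z): return C0+x*CX+y*CY+z*CZ
def box(f,x,y,z): return np.array([f(a,b,c) for a in x for b in y for c in z])
ra=np.radians(81.18); RY=np.array([np.cos(ra),np.sin(ra),0]); RX=np.cross(RY,CZ); R0=np.array([446.9,-357.3,0])
def rk(x,y,z): return R0+x*RX+y*RY+z*CZ
def draw(src,n,boxes,win,s,out):
    x0,y0,x1,y1=win; im=cv2.resize(cv2.imread(src)[y0:y1,x0:x1],None,fx=s,fy=s,interpolation=cv2.INTER_CUBIC)
    for b,col in boxes:
        p=((proj(n,b)-[x0,y0]+.5)*s).astype(int)
        for i in range(8):
            for j in (1,2,4):
                if not i&j: cv2.line(im,tuple(map(int,p[i])),tuple(map(int,p[i|j])),col,1,cv2.LINE_AA)
    cv2.imwrite(out,im)
def tool():
    o=ctrl.get_obs(); M=Ro.from_rotvec(o["orientation"]).as_matrix(); return o,M
E
python3 - <<'E'
from h import *
for n in("top","side"): f,cx,cy,k,R,t=cam(n); print(n,-R.T@t)
o,M=tool(); print(M.round(3)); print(C0)
L=(0,255,0);B=(255,0,0);Rd=(0,0,255)
bs=[(box(cl,(-67,195),(-52,52),(0,18)),L),(box(cl,(-9,9),(-13,13),(102,166)),Rd),(box(cl,(-30,54),(0,0.1),(80,80)),B),(box(cl,(33,40),(-8,8),(139,156)),(0,255,255)),
 (box(rk,(-51,51),(-20,20),(0,21)),L),(box(rk,(-6,6),(-27,27),(10,66)),Rd)]
draw("pics/top0.png","top",bs,(165,195,295,275),6,"pics/d1.png")
draw("pics/top0.png","top",bs,(320,210,390,275),9,"pics/d2.png")
draw("pics/side0.png","side",bs,(235,155,350,280),4.7,"pics/d3.png")
E
```

```text
top [ 479.4077694   -84.40460321 1274.17693801]
side [316.75337076 929.27805014 706.97332936]
[[ 0.398 -0.001  0.917]
 [-0.917  0.001  0.398]
 [-0.001 -1.     0.   ]]
[495.75359694  64.25247511   0.        ]
```

View pics/d1.png

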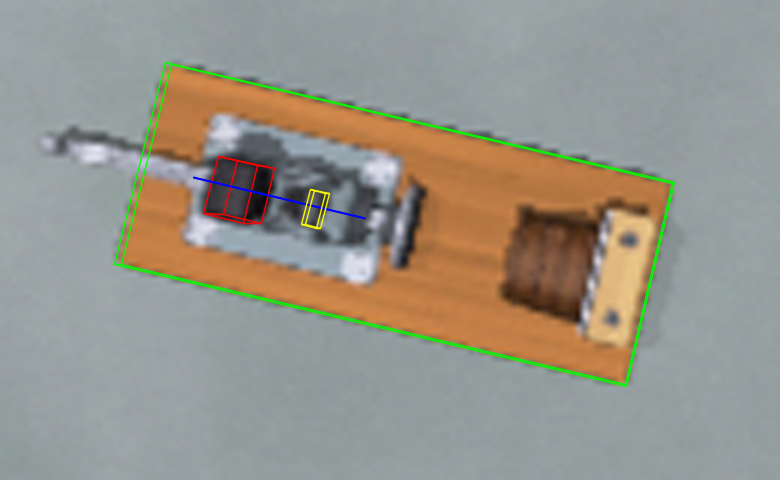

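View pics/d2.png

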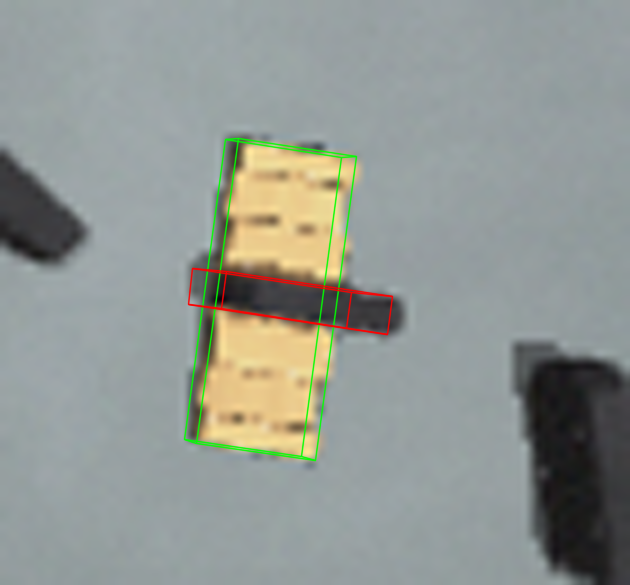

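View pics/d3.png

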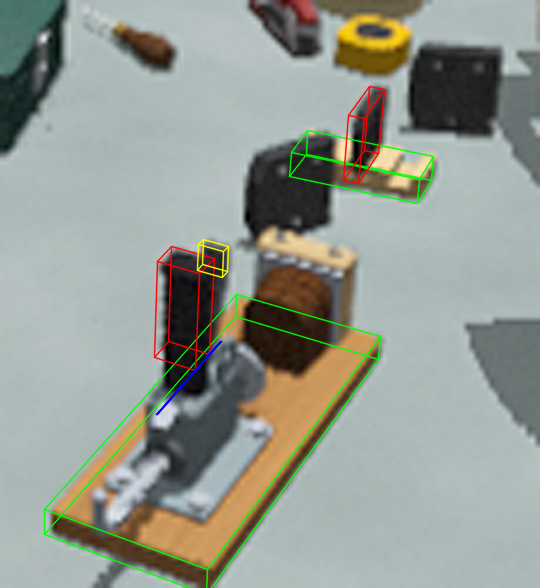

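```bash
python3 - <<'E'
from h import *
im=cv2.imread("pics/top0.png"); hsv=cv2.cvtColor(im,cv2.COLOR_BGR2HSV)
def prof(m,box,z,name,inv):
    ys,xs=np.nonzero(m); k=(xs>=box[0])&(xs<box[2])&(ys>=box[1])&(ys<box[3])
    P=np.array([onz("top",(a,b),z) for a,b in zip(xs[k],ys[k])])-C0
    u=np.c_[P@CX,P@CY]; print(name,len(u),'x',np.percentile(u[:,0],[0,3,50,97,100]).round(1),'y',np.percentile(u[:,1],[0,3,50,97,100]).round(1)); return u
hm=cv2.inRange(hsv,(0,60,20),(15,255,95))
u=prof(hm,(245,225,268,252),45,'heel',0)
for a in range(120,185,5):
    k=(u[:,0]>=a)&(u[:,0]<a+5)
    if k.sum(): print(a,k.sum(),u[k,1].min().round(1),u[k,1].max().round(1))
lt=cv2.inRange(hsv,(14,60,150),(25,200,255)); prof(lt,(255,225,280,260),80,'stop',0)
print(onz("top",(165+402/6,195+220/6),46)@CX-C0@CX)
dk=cv2.inRange(hsv,(0,0,0),(180,255,70))
v=prof(dk,(228,220,238,242),67,'jaw',0)
P=prof(dk,(195,218,212,234),166,'handle top',0)
ys,xs=np.nonzero(dk); k=(xs>=338)&(xs<370)&(ys>=230)&(ys<252)
Q=np.array([onz("top",(a,b),66) for a,b in zip(xs[k],ys[k])])-R0
a,b=Q@RX,Q@RY
for s in range(-36,32,4):
    kk=(b>=s)&(b<s+4)
    if kk.any(): print('lift y',s,kk.sum(),a[kk].min().round(1),a[kk].max().round(1))
crop("pics/top0.png",205,200,285,265,9,"pics/c4.png")
E
```

```text
heel 91 x [125.5 126.5 147.2 163.5 164.1] y [-25.7 -24.1   5.8  22.7  28.7]
125 13 -21.8 20.7
130 8 -23.3 18.5
135 12 -22.6 19.8
140 9 -24.1 21.2
145 11 -23.4 22.5
150 14 -24.9 23.2
155 11 -23.6 21.7
160 13 -25.7 28.7
stop 294 x [132.7 139.9 175.8 190.  190.9] y [-47.4 -44.6  -4.1  40.6  48.9]
70.50647537416313
jaw 15 x [74.3 74.5 76.1 77.6 77.7] y [-15.6 -14.4   1.8  16.8  17.1]
handle top 93 x [-10.2  -9.    5.8  16.9  18. ] y [-13.1 -12.    2.8  13.9  15. ]
lift y -32 1 -4.0 -4.0
lift y -28 6 -1.6 4.5
lift y -24 4 -4.9 3.6
lift y -20 4 -2.9 3.2
lift y -16 6 -3.4 5.2
lift y -12 4 -3.8 4.8
lift y -8 6 -4.6 4.3
lift y -4 6 -5.1 3.9
lift y 0 3 -2.7 3.0
lift y 4 5 -3.5 2.6
lift y 8 4 -4.0 4.6
lift y 12 5 -4.8 4.2
lift y 16 6 -2.4 3.7
lift y 20 4 -2.8 5.7
lift y 24 5 -3.7 5.3
lift y 28 7 -12.7 4.8
```

View pics/c4.png

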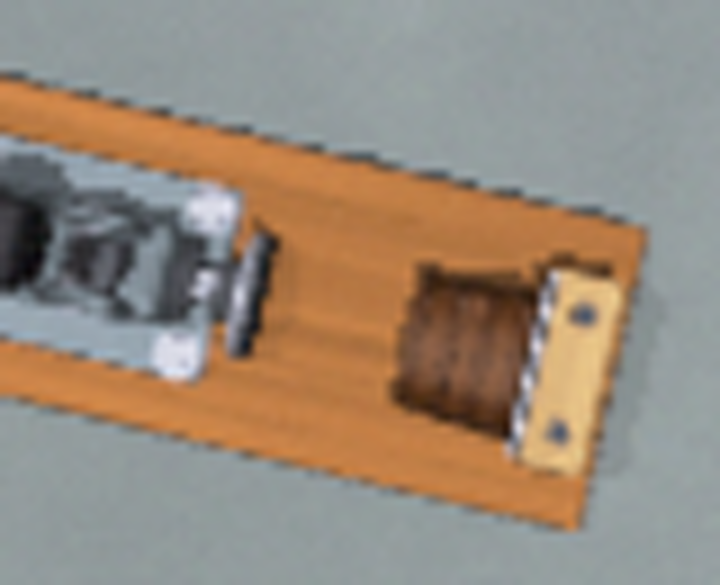

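```bash
python3 - <<'E'
from h import *
crop("pics/side0.png",330,60,440,280,2.7,"pics/c5.png")
crop("pics/top0.png",270,220,512,384,3.2,"pics/c6.png")
E
```

```text
(no output)
```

View pics/c5.png

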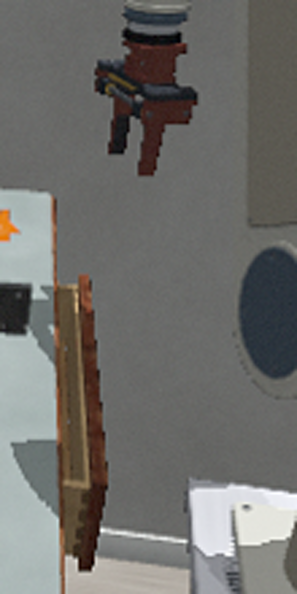

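View pics/c6.png

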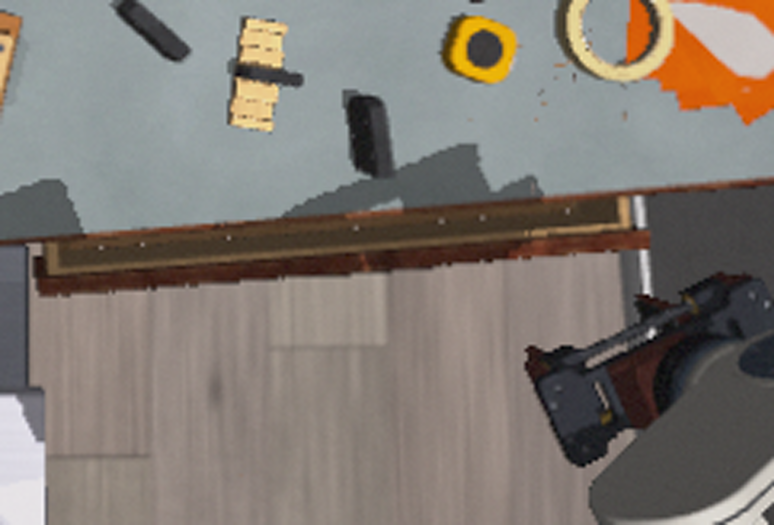

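```bash
cat >> h.py <<'E'
def go(tcp,ang):
    "delta for TCP to tcp, pointing straight down, jaw axis x at ang deg; picks nearest, prints also alt"
    o,M=tool(); a=np.radians(ang); x=np.array([np.cos(a),np.sin(a),0]); y=np.array([0,0,-1.]); G=np.c_[x,y,np.cross(x,y)]
    d=M.T@(np.array(tcp)-o["ee_pos"])/10; w=Ro.from_matrix(M.T@G).as_rotvec()
    print("t",round(o["t"],3),"now",np.round(o["ee_pos"],1),"F",np.round(o["ft_force"],1),"w",round(float(o["width"]),1)); print("d cm",d.round(2),"rot",w.round(3))
E
python3 - <<'E'
from h import *
p=rk(0,-2,110); print(p); go(p,-98.82)
E
```

```text
[ 446.59333843 -359.27634984  110.        ]
t 0.1 now [ 248.8 -572.8  222. ] F [ 0.2 -0.5 -0.5] w 87.7
d cm [-11.69  11.22  26.64] rot [ 0.     0.564 -0.001]
```

carry_out(delta_pos=[[-1.2,1.1,2.6],[-3.0,2.9,6.8],[-5.0,4.8,11.4],[-7.5,7.2,17.1],[-9.5,9.1,21.6],[-11.0,10.5,25.0],[-11.7,11.2,26.6],[-11.7,11.2,26.6],[-11.7,11.2,26.6]], rotation=[[0,0.06,0],[0,0.15,0],[0,0.25,0],[0,0.37,0],[0,0.46,0],[0,0.53,0],[0,0.564,0],[0,0.564,0],[0,0.564,0]], hand=0)

```text
t: 0.85
ee_pos: [447.9, -355.3, 108.1]
orientation: [-1.134, 1.323, -1.315]
ft_force: [-0.4, 0.0, -0.3]
width: 88.0
```

```bash
python3 - <<'E'
from h import *
p=rk(0,-2,24); go(p,-98.82)
cv2.imwrite("pics/t1.png",ctrl.get_image("top")[...,::-1]); cv2.imwrite("pics/s1.png",ctrl.get_image("side")[...,::-1])
crop("pics/s1.png",260,100,370,220,5,"pics/e1.png")
E
```

```text
t 0.85 now [ 447.9 -355.3  108.1] F [-0.4  0.  -0.3] w 88.0
d cm [ 0.44  8.41 -0.04] rot [ 0.003  0.004 -0.003]
```

View pics/e1.png

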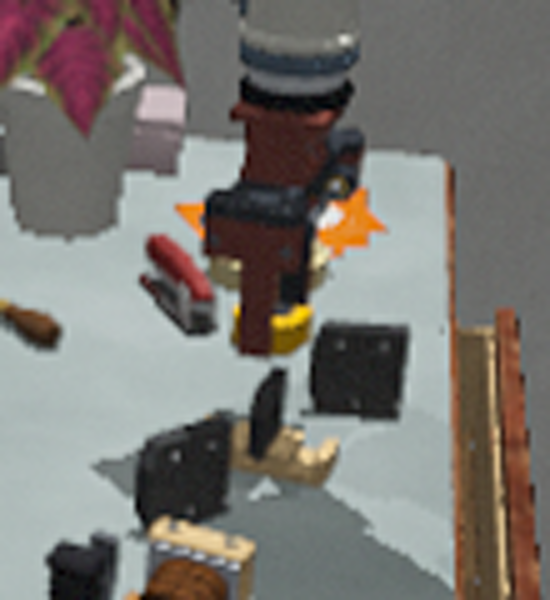

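carry_out(delta_pos=[[0.2,1.0,0],[0.3,2.5,0],[0.4,4.5,0],[0.4,6.5,0],[0.4,7.6,0],[0.4,8.2,0],[0.4,8.4,0],[0.4,8.4,0]], rotation=[[0,0,0],[0,0,0],[0,0,0],[0,0,0],[0,0,0],[0,0,0],[0,0,0],[0,0,0]])

```text
t: 1.62
ee_pos: [445.5, -364.5, 26.7]
orientation: [-1.132, 1.323, -1.323]
ft_force: [-0.3, -0.6, -0.3]
width: 88.0
```

carry_out(delta_pos=[[0,0,0],[0,0,0],[0,0,0],[0,0,0],[0,0,0],[0,0,0],[0,0,0],[0,0,0],[0,0,0]], rotation=[[0,0,0],[0,0,0],[0,0,0],[0,0,0],[0,0,0],[0,0,0],[0,0,0],[0,0,0],[0,0,0]], hand=255)

```text
t: 2.37
ee_pos: [446.0, -364.0, 27.0]
orientation: [-1.132, 1.321, -1.322]
ft_force: [0.2, 1.5, 5.2]
width: 54.1
```

carry_out(delta_pos=[[0,-0.3,0],[0,-0.8,0],[0,-1.6,0],[0,-3.0,0],[0,-5.0,0],[0,-7.0,0],[0,-9.0,0],[0,-11.0,0],[0,-12.0,0],[0,-12.5,0],[0,-12.5,0],[0,-12.5,0]], rotation=[[0,0,0],[0,0,0],[0,0,0],[0,0,0],[0,0,0],[0,0,0],[0,0,0],[0,0,0],[0,0,0],[0,0,0],[0,0,0],[0,0,0]])

```text
t: 3.37
ee_pos: [445.5, -363.6, 151.2]
orientation: [-1.132, 1.322, -1.321]
ft_force: [0.5, -0.8, -0.6]
width: 54.1
```

```bash
python3 - <<'E'
from h import *
p=cl(108,-1,150); print(p); go(p,-13.42)
cv2.imwrite("pics/s2.png",ctrl.get_image("side")[...,::-1])
crop("pics/s2.png",260,100,370,220,5,"pics/e2.png")
E
```

```text
[469.71545718 -40.56648919 150.        ]
t 3.367 now [ 445.5 -363.6  151.2] F [ 0.5 -0.8 -0.6] w 54.1
d cm [-32.29   0.13  -2.56] rot [ 0.000e+00 -1.491e+00 -1.000e-03]
```

View pics/e2.png

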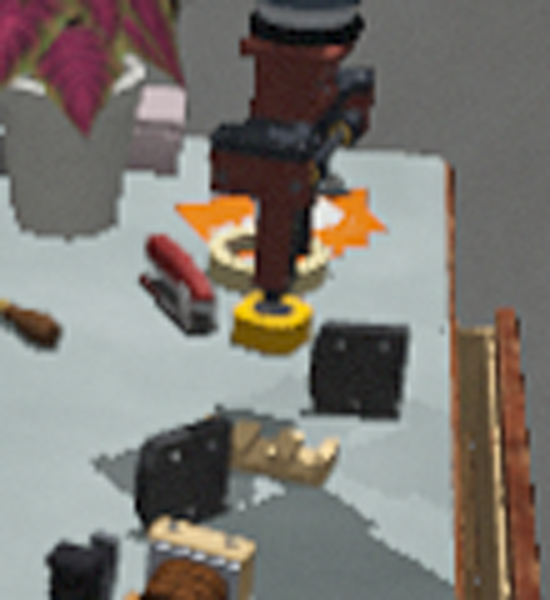

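carry_out(delta_pos=[[-1,0,-0.1],[-3,0,-0.3],[-6,0,-0.5],[-9,0,-0.8],[-12,0,-1],[-15,0,-1.2],[-18,0,-1.5],[-21,0,-1.8],[-24,0,-2],[-26,0,-2.2],[-28,0,-2.3],[-30,0,-2.4]], rotation=[[0,-0.06,0],[0,-0.16,0],[0,-0.27,0],[0,-0.38,0],[0,-0.49,0],[0,-0.6,0],[0,-0.71,0],[0,-0.82,0],[0,-0.93,0],[0,-1.04,0],[0,-1.15,0],[0,-1.26,0]])

```text
t: 4.42
ee_pos: [467.3, -62.4, 150.5]
orientation: [-1.541, 0.362, -0.358]
ft_force: [0.4, -0.2, -0.9]
width: 54.3
```

```bash
python3 - <<'E'
from h import *
go(cl(108,-1,150),-13.42)
E
```

```text
t 4.417 now [467.3 -62.4 150.5] F [ 0.4 -0.2 -0.9] w 54.3
d cm [-0.75  0.05  2.07] rot [ 0.    -0.225 -0.002]
```

carry_out(delta_pos=[[-0.3,0,0.8],[-0.6,0,1.6],[-0.75,0.05,2.07],[-0.75,0.05,2.07],[-0.75,0.05,2.07],[-0.75,0.05,2.07]], rotation=[[0,-0.09,0],[0,-0.18,0],[0,-0.225,0],[0,-0.225,0],[0,-0.225,0],[0,-0.225,0]])

```text
t: 4.92
ee_pos: [470.3, -42.1, 150.6]
orientation: [-1.563, 0.191, -0.189]
ft_force: [-0.7, 0.2, -0.3]
width: 54.1
```

```bash
python3 - <<'E'
from h import *
go(cl(108,-1,60),-13.42)
cv2.imwrite("pics/t3.png",ctrl.get_image("top")[...,::-1]); cv2.imwrite("pics/s3.png",ctrl.get_image("side")[...,::-1])
crop("pics/s3.png",240,130,350,280,4,"pics/e3.png")
crop("pics/t3.png",180,180,300,280,6,"pics/e4.png")
E
```

```text
t 4.917 now [470.3 -42.1 150.6] F [-0.7  0.2 -0.3] w 54.1
d cm [-0.09  9.06  0.14] rot [ 0.    -0.007 -0.001]
```

View pics/e3.png

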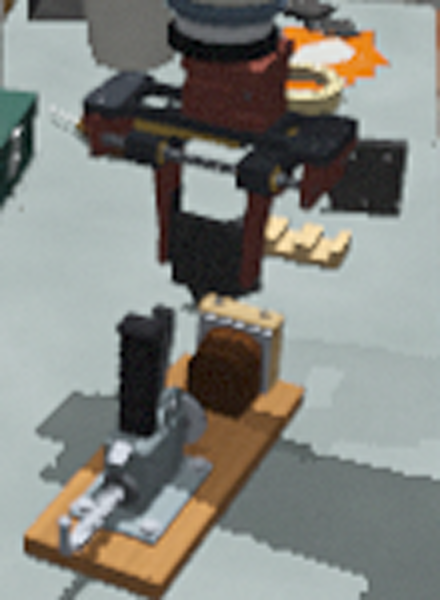

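View pics/e4.png

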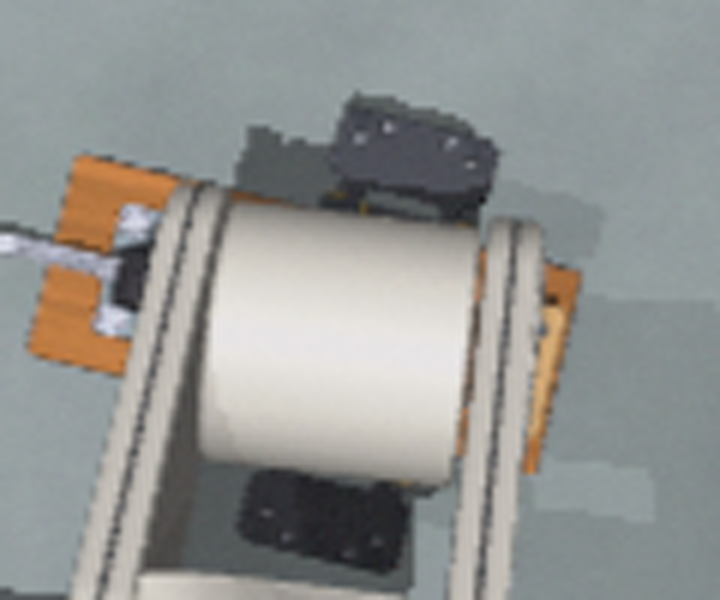

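carry_out(delta_pos=[[0,1,0.1],[-0.1,3,0.1],[-0.1,5.5,0.1],[-0.1,8,0.1],[-0.1,10,0.1],[-0.1,10.8,0.1],[-0.1,11.2,0.1],[-0.1,11.2,0.1],[-0.1,11.2,0.1]], rotation=[[0,-0.007,0],[0,-0.007,0],[0,-0.007,0],[0,-0.007,0],[0,-0.007,0],[0,-0.007,0],[0,-0.007,0],[0,-0.007,0],[0,-0.007,0]])

```text
t: 5.77
ee_pos: [470.5, -40.8, 39.6]
orientation: [-1.563, 0.182, -0.184]
ft_force: [0.5, 0.3, -0.8]
width: 53.9
```

```bash
python3 - <<'E'
from h import *
go(cl(117,-1,38),-13.42)
cv2.imwrite("pics/s4.png",ctrl.get_image("side")[...,::-1])
crop("pics/s4.png",240,150,350,280,4.5,"pics/e5.png")
E
```

```text
t 5.767 now [470.5 -40.8  39.6] F [ 0.5  0.3 -0.8] w 53.9
d cm [-0.08  0.16 -0.89] rot [-0.     0.001  0.001]
```

View pics/e5.png

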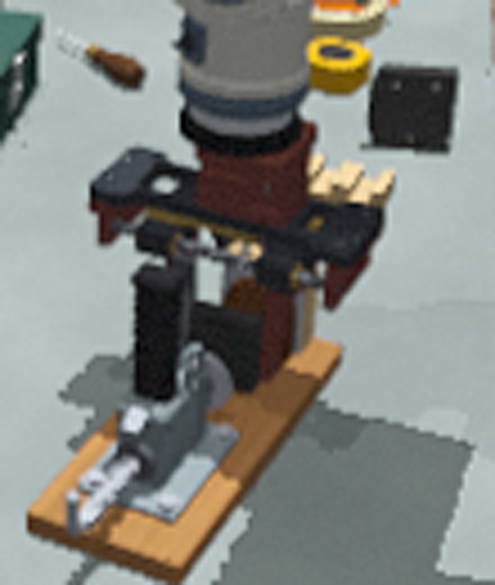

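carry_out(delta_pos=[[-0.05,0.1,-0.3],[-0.1,0.1,-0.6],[-0.1,0.1,-0.8],[-0.1,0.1,-0.9],[-0.1,0.1,-0.9]], rotation=[[0,0,0],[0,0,0],[0,0,0],[0,0,0],[0,0,0]])

```text
t: 6.23
ee_pos: [467.0, -49.5, 38.5]
orientation: [-1.563, 0.183, -0.184]
ft_force: [-1.0, 0.3, -0.4]
width: 53.6
```

carry_out(delta_pos=[[0,0,-0.05],[0,0,-0.1],[0,0,-0.1]], rotation=[[0,0,0],[0,0,0],[0,0,0]])

```text
t: 6.48
ee_pos: [466.7, -50.2, 38.2]
orientation: [-1.563, 0.183, -0.183]
ft_force: [0.3, 0.1, -0.1]
width: 53.9
```

carry_out(delta_pos=[[0,0,-0.05],[0,0,-0.1],[0,0,-0.1]], rotation=[[0,0,0],[0,0,0],[0,0,0]])

```text
t: 6.73
ee_pos: [466.4, -51.2, 38.1]
orientation: [-1.563, 0.183, -0.183]
ft_force: [-0.1, 0.3, -0.0]
width: 53.7
```

carry_out(delta_pos=[[0,0,-0.05],[0,0,-0.1],[0,0,-0.1]], rotation=[[0,0,0],[0,0,0],[0,0,0]])

```text
t: 6.98
ee_pos: [466.3, -52.2, 38.2]
orientation: [-1.563, 0.183, -0.183]
ft_force: [0.1, 1.1, -0.5]
width: 54.4
```

carry_out(delta_pos=[[0,0,-0.05],[0,0,-0.1],[0,0,-0.1]], rotation=[[0,0,0],[0,0,0],[0,0,0]])

```text
t: 7.23
ee_pos: [466.0, -53.2, 38.2]
orientation: [-1.563, 0.183, -0.183]
ft_force: [-0.2, -0.5, 0.6]
width: 53.9
```

carry_out(delta_pos=[[0,0,-0.05],[0,0,-0.1],[0,0,-0.1]], rotation=[[0,0,0],[0,0,0],[0,0,0]])

```text
t: 7.48
ee_pos: [465.8, -54.1, 38.2]
orientation: [-1.563, 0.183, -0.183]
ft_force: [0.6, 0.4, -0.7]
width: 54.0
```

```bash
python3 - <<'E'
from h import *
o=ctrl.get_obs(); d=o["ee_pos"]-C0; print(d@CX,d@CY,o["ft_force"])
cv2.imwrite("pics/s5.png",ctrl.get_image("side")[...,::-1]); cv2.imwrite("pics/t5.png",ctrl.get_image("top")[...,::-1])
crop("pics/s5.png",260,190,330,250,9,"pics/e6.png")
E
```

```text
122.0719108770233 -1.696754287230359 [ 0.55121197  0.37718409 -0.69863402]
```

View pics/e6.png

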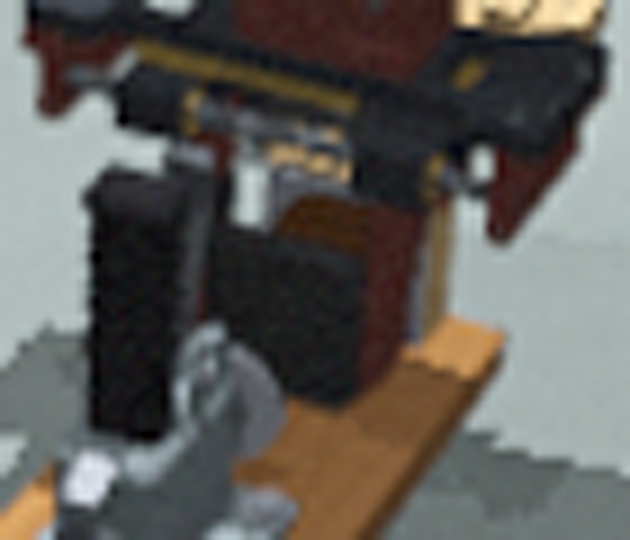

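carry_out(delta_pos=[[0,0,-0.05],[0,0,-0.1],[0,0,-0.1]], rotation=[[0,0,0],[0,0,0],[0,0,0]])

```text
t: 7.83
ee_pos: [465.6, -54.8, 38.2]
orientation: [-1.563, 0.183, -0.183]
ft_force: [0.9, 5.2, -0.2]
width: 53.9
```

carry_out(delta_pos=[[0,0,-0.05],[0,0,-0.1],[0,0,-0.1]], rotation=[[0,0,0],[0,0,0],[0,0,0]])

```text
t: 8.08
ee_pos: [465.5, -54.9, 38.2]
orientation: [-1.562, 0.183, -0.183]
ft_force: [2.0, 12.9, -0.3]
width: 53.8
```

carry_out(delta_pos=[[0,0,0.1],[0,0,0.13],[0,0.1,0.13],[0,0.15,0.13],[0,0.2,0.13]], rotation=[[0,0,0],[0,0,0],[0,0,0],[0,0,0],[0,0,0]])

```text
t: 8.5
ee_pos: [465.7, -54.8, 36.2]
orientation: [-1.563, 0.183, -0.183]
ft_force: [0.5, 2.8, 1.0]
width: 53.5
```

carry_out(delta_pos=[[0,0.05,0],[0,0.1,0],[0,0.1,0]], rotation=[[0,0,0],[0,0,0],[0,0,0]])

```text
t: 8.75
ee_pos: [465.7, -54.8, 35.1]
orientation: [-1.563, 0.183, -0.183]
ft_force: [0.9, 2.5, -0.9]
width: 54.2
```

carry_out(delta_pos=[[0,0.05,0],[0,0.1,0],[0,0.1,0]], rotation=[[0,0,0],[0,0,0],[0,0,0]])

```text
t: 9.0
ee_pos: [465.7, -54.8, 35.0]
orientation: [-1.563, 0.183, -0.183]
ft_force: [-2.2, 1.7, 13.0]
width: 53.8
```

carry_out(delta_pos=[[0,0.05,0],[0,0.1,0],[0,0.1,0]], rotation=[[0,0,0],[0,0,0],[0,0,0]])

```text
t: 9.25
ee_pos: [465.7, -54.8, 34.9]
orientation: [-1.563, 0.183, -0.183]
ft_force: [-6.1, 2.0, 29.5]
width: 53.8
```

carry_out(delta_pos=[[0,-0.1,0],[0,-0.17,0],[0,-0.17,0]], rotation=[[0,0,0],[0,0,0],[0,0,0]])

```text
t: 9.5
ee_pos: [465.7, -54.8, 35.0]
orientation: [-1.563, 0.183, -0.183]
ft_force: [-0.9, 1.8, 8.4]
width: 54.1
```

carry_out(delta_pos=[[0,0,0],[0,0,0],[0,0,0],[0,0,0],[0,0,0],[0,0,0],[0,0,0]], rotation=[[0,0,0],[0,0,0],[0,0,0],[0,0,0],[0,0,0],[0,0,0],[0,0,0]], hand=0)

```text
t: 10.08
ee_pos: [465.6, -54.8, 34.8]
orientation: [-1.563, 0.183, -0.183]
ft_force: [-1.4, -0.3, 0.3]
width: 87.6
```

carry_out(delta_pos=[[0,-0.5,0],[0,-1.5,0],[0,-3,0],[0,-5,0],[0,-8,0],[0,-11,0],[0,-14,0],[0,-16.5,0],[0,-18,0],[0,-19,0],[0,-19,0]], rotation=[[0,0,0],[0,0,0],[0,0,0],[0,0,0],[0,0,0],[0,0,0],[0,0,0],[0,0,0],[0,0,0],[0,0,0],[0,0,0]])

```text
t: 11.0
ee_pos: [466.7, -54.9, 227.5]
orientation: [-1.563, 0.179, -0.187]
ft_force: [-0.0, -0.0, -0.1]
width: 88.0
```

```bash
python3 - <<'E'
from h import *
go(cl(-4,1,220),-103.42); go(cl(-4,1,220),76.58); print(ctrl.get_obs()["qpos"].round(2))
cv2.imwrite("pics/s6.png",ctrl.get_image("side")[...,::-1]); cv2.imwrite("pics/t6.png",ctrl.get_image("top")[...,::-1])
crop("pics/s6.png",240,150,350,280,4.5,"pics/e7.png")
E
```

```text
t 11.0 now [466.7 -54.9 227.5] F [-0.  -0.  -0.1] w 88.0
d cm [ 0.17  0.75 12.67] rot [-0.004  1.572  0.003]
t 11.0 now [466.7 -54.9 227.5] F [-0.  -0.  -0.1] w 88.0
d cm [ 0.17  0.75 12.67] rot [ 0.003 -1.57   0.004]
[-0.14  0.19  1.96 -0.    0.99  0.09]
```

View pics/e7.png

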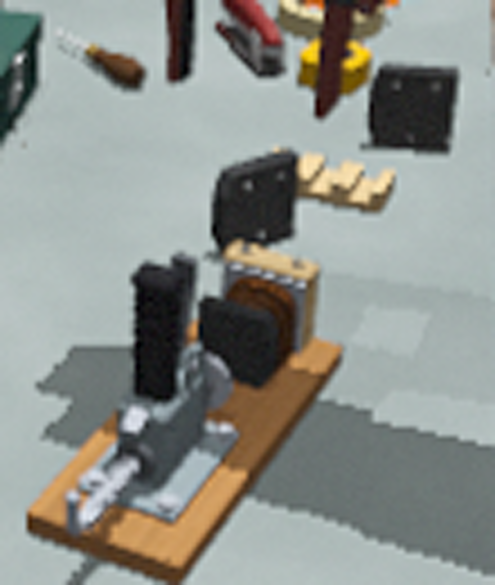

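carry_out(delta_pos=[[0,0,0.6],[0,0,1.6],[0,0,2.6],[0,0.1,3.6],[0,0.2,4.6],[0,0.3,5.6],[0,0.4,6.6],[0.1,0.5,7.6],[0.1,0.5,8.6],[0.1,0.5,9.6],[0.1,0.5,10.4],[0.1,0.5,11]], rotation=[[0,0.07,0],[0,0.18,0],[0,0.3,0],[0,0.41,0],[0,0.53,0],[0,0.65,0],[0,0.77,0],[0,0.89,0],[0,1.01,0],[0,1.13,0],[0,1.25,0],[0,1.36,0]])

```text
t: 12.1
ee_pos: [491.0, 52.6, 218.0]
orientation: [-1.199, 1.232, -1.228]
ft_force: [-0.0, -0.4, -0.0]
width: 88.0
```

```bash
python3 - <<'E'
from h import *
go(cl(5,0.5,200),-103.42)
E
```

```text
t 12.1 now [491.   52.6 218. ] F [-0.  -0.4 -0. ] w 88.0
d cm [-0.68  1.8   0.39] rot [0.003 0.206 0.001]
```

carry_out(delta_pos=[[-0.3,0.6,0.2],[-0.6,1.2,0.3],[-0.7,1.7,0.4],[-0.7,1.8,0.4],[-0.7,1.8,0.4],[-0.7,1.8,0.4]], rotation=[[0,0.09,0],[0,0.18,0],[0,0.206,0],[0,0.206,0],[0,0.206,0],[0,0.206,0]])

```text
t: 12.6
ee_pos: [495.6, 58.8, 201.1]
orientation: [-1.095, 1.376, -1.374]
ft_force: [-0.7, -0.3, 0.4]
width: 87.8
```

```bash
python3 - <<'E'
from h import *
go(cl(5,0.5,121),-103.42)
cv2.imwrite("pics/s7.png",ctrl.get_image("side")[...,::-1]); cv2.imwrite("pics/t7.png",ctrl.get_image("top")[...,::-1])
crop("pics/s7.png",240,130,350,280,4,"pics/e8.png")
crop("pics/t7.png",180,180,300,280,6,"pics/e9.png")
E
```

```text
t 12.6 now [495.6  58.8 201.1] F [-0.7 -0.3  0.4] w 87.8
d cm [-0.04  8.01 -0.05] rot [0.002 0.007 0.001]
```

View pics/e8.png

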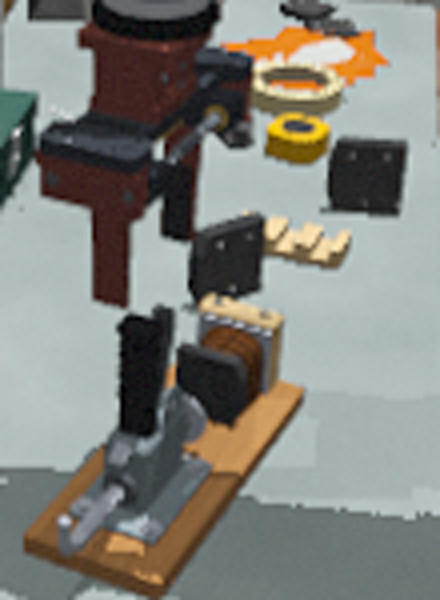

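View pics/e9.png

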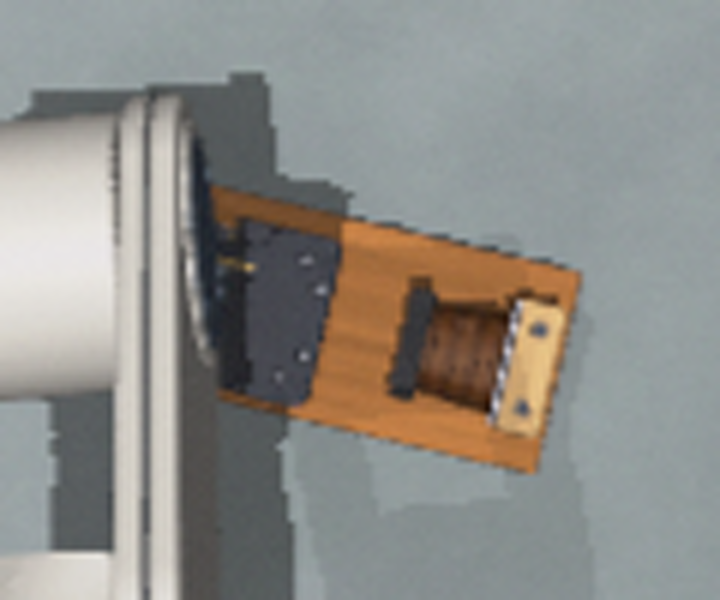

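```bash
python3 - <<'E'
from h import *
im=cv2.imread("pics/t7.png"); hsv=cv2.cvtColor(im,cv2.COLOR_BGR2HSV)
ys,xs=np.mgrid[222:256,240:270]; xs,ys=xs.ravel(),ys.ravel()
def co(z): 
    P=np.array([onz("top",(a,b),z) for a,b in zip(xs,ys)])-C0; return P@CX,P@CY
c=hsv[ys,xs].astype(int)
blk=(c[:,2]<75)&(c[:,1]<60); br=(c[:,1]>100)&(c[:,2]<110)
u,v=co(74); k=blk&(u>105)&(u<135); print('lift u',u[k].min(),u[k].max(),'v',np.sort(v[k])[[0,1,-2,-1]])
for a in range(100,140,3):
    kk=k&(u>=a)&(u<a+3); 
    if kk.any(): print(a,v[kk].min().round(1),v[kk].max().round(1))
u,v=co(45)
for a in range(118,175,4):
    kk=br&(u>=a)&(u<a+4)
    if kk.any(): print('heel',a,v[kk].min().round(1),v[kk].max().round(1))
crop("pics/t7.png",235,218,280,262,14,"pics/f1.png")
E
```

```text
lift u 115.34286002406873 126.87258084897108 v [-25.54329932 -24.88876958  23.53634802  24.19442223]
115 -20.7 23.5
118 -25.5 24.2
121 -24.9 22.1
124 -24.2 20.0
heel 118 -29.4 30.7
heel 122 -28.1 -28.1
heel 126 -18.3 20.7
heel 130 -23.9 21.3
heel 134 -22.6 22.7
heel 138 -24.7 23.4
heel 142 -24.1 24.0
heel 146 -25.6 25.4
heel 150 -24.9 26.0
heel 154 -24.2 26.7
heel 158 -25.7 25.2
heel 162 -25.0 32.3
heel 166 32.9 35.8
heel 170 33.6 36.5
```

View pics/f1.png

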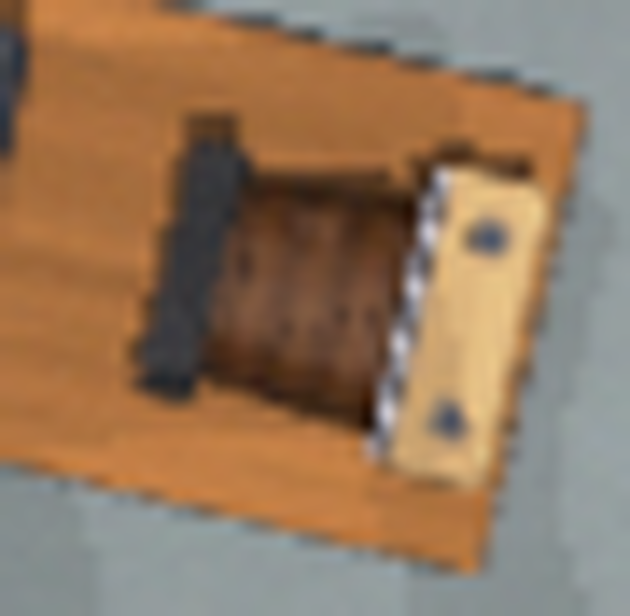

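carry_out(delta_pos=[[0,1,0],[0,2.5,0],[0,4.5,0],[0,6.5,0],[0,7.6,0],[0,8.0,0],[0,8.0,0]], rotation=[[0,0.007,0],[0,0.007,0],[0,0.007,0],[0,0.007,0],[0,0.007,0],[0,0.007,0],[0,0.007,0]])

```text
t: 13.28
ee_pos: [495.5, 58.8, 120.9]
orientation: [-1.09, 1.382, -1.38]
ft_force: [-0.3, -0.2, 0.2]
width: 87.4
```

```bash
python3 - <<'E'
from h import *
go(cl(-4,0.5,121),-103.42)
cv2.imwrite("pics/s8.png",ctrl.get_image("side")[...,::-1])
crop("pics/s8.png",240,150,350,280,4.5,"pics/e10.png")
E
```

```text
t 13.283 now [495.5  58.8 120.9] F [-0.3 -0.2  0.2] w 87.4
d cm [-0.93 -0.01 -0.06] rot [ 0.002 -0.001  0.001]
```

View pics/e10.png

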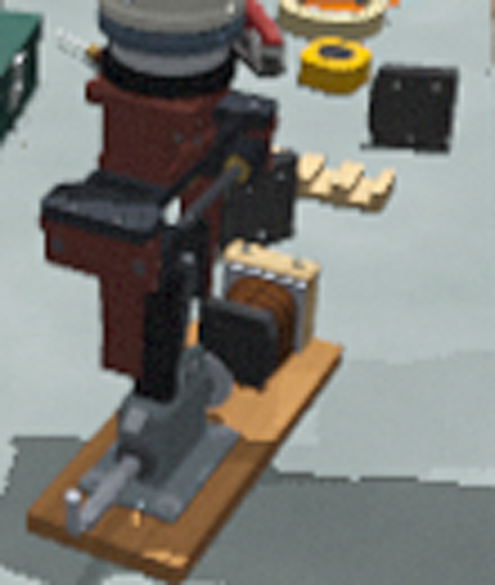

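carry_out(delta_pos=[[-0.3,0,0],[-0.7,0,0],[-0.9,0,0],[-1.2,0,0],[-1.4,0,0],[-1.4,0,0]], rotation=[[0,0,0],[0,0,0],[0,0,0],[0,0,0],[0,0,0],[0,0,0]])

```text
t: 13.83
ee_pos: [499.7, 72.0, 122.8]
orientation: [-1.09, 1.378, -1.381]
ft_force: [-2.4, -7.8, 5.7]
width: 87.6
```

carry_out(delta_pos=[[-0.2,0,0],[-0.4,0,0],[-0.6,0,0],[-0.6,0,0]], rotation=[[0,0,0],[0,0,0],[0,0,0],[0,0,0]])

```text
t: 14.17
ee_pos: [501.1, 77.7, 122.8]
orientation: [-1.09, 1.378, -1.381]
ft_force: [-1.4, -7.1, 5.4]
width: 87.9
```

carry_out(delta_pos=[[-0.15,0,0],[-0.3,0,0],[-0.3,0,0]], rotation=[[0,0,0],[0,0,0],[0,0,0]])

```text
t: 14.42
ee_pos: [501.8, 80.6, 122.7]
orientation: [-1.09, 1.378, -1.381]
ft_force: [-1.2, -7.8, 5.6]
width: 87.7
```

carry_out(delta_pos=[[-0.1,0,0],[-0.1,0,0]], rotation=[[0,0,0],[0,0,0]])

```text
t: 14.58
ee_pos: [501.9, 81.4, 122.7]
orientation: [-1.09, 1.378, -1.381]
ft_force: [-2.5, -9.0, 6.2]
width: 87.4
```

carry_out(delta_pos=[[-0.1,0,0],[-0.1,0,0]], rotation=[[0,0,0],[0,0,0]])

```text
t: 14.75
ee_pos: [501.9, 81.6, 122.6]
orientation: [-1.092, 1.377, -1.382]
ft_force: [-1.4, -14.1, 6.8]
width: 88.0
```

carry_out(delta_pos=[[-0.1,0,0],[-0.1,0,0]], rotation=[[0,0,0],[0,0,0]])

```text
t: 14.92
ee_pos: [501.9, 81.7, 122.6]
orientation: [-1.094, 1.376, -1.382]
ft_force: [-1.5, -18.5, 6.8]
width: 87.9
```

```bash
python3 - <<'E'
from h import *
go(cl(-4,0.5,121),-103.42)
o=ctrl.get_obs();print((o["ee_pos"]-C0)@CX, o["ft_force"]@CX)
cv2.imwrite("pics/s9.png",ctrl.get_image("side")[...,::-1])
crop("pics/s9.png",240,150,350,280,4.5,"pics/e11.png")
E
```

```text
t 14.917 now [501.9  81.7 122.6] F [ -1.5 -18.5   6.8] w 87.9
d cm [ 1.44  0.16 -0.15] rot [-0.     0.002  0.005]
-18.391641525283447 18.373505818066157
```

View pics/e11.png

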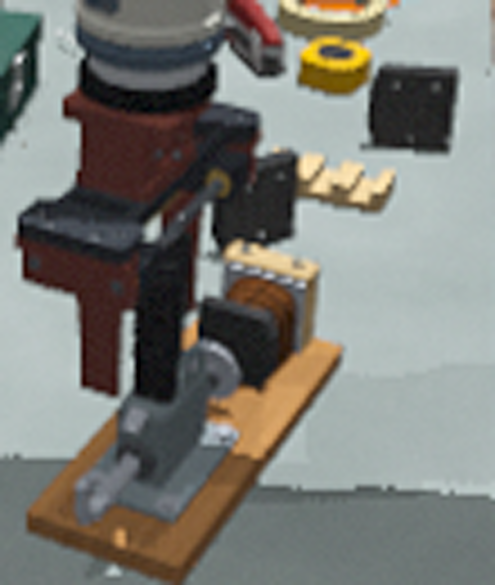

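carry_out(delta_pos=[[0.6,0,0],[1.4,0,0],[2.1,0,0],[2.1,0,0],[2.1,0,0]], rotation=[[0,0,0],[0,0,0],[0,0,0],[0,0,0],[0,0,0]])

```text
t: 15.38
ee_pos: [497.4, 63.7, 122.0]
orientation: [-1.088, 1.381, -1.381]
ft_force: [1.0, 0.1, -0.6]
width: 87.7
```

carry_out(delta_pos=[[-0.4,0,0],[-0.7,0,0],[-1.0,0,0],[-1.3,0,0],[-1.5,0,0],[-1.7,0,0],[-1.85,0,0],[-2.0,0,0],[-2.0,0,0]], rotation=[[0,0,0],[0,0,0],[0,0,0],[0,0,0],[0,0,0],[0,0,0],[0,0,0],[0,0,0],[0,0,0]])

```text
t: 16.13
ee_pos: [501.6, 81.7, 122.1]
orientation: [-1.094, 1.377, -1.381]
ft_force: [-2.6, -14.8, 7.9]
width: 87.9
```

```bash
python3 - <<'E'
from h import *
o=ctrl.get_obs();print((o["ee_pos"]-C0)@CX,(o["ee_pos"]-C0)@CY, o["ft_force"]@CX)
cv2.imwrite("pics/s10.png",ctrl.get_image("side")[...,::-1])
crop("pics/s10.png",250,180,330,280,6,"pics/e12.png")
E
```

```text
-18.298782489737565 1.6439380061013118 14.953183983272465
```

View pics/e12.png

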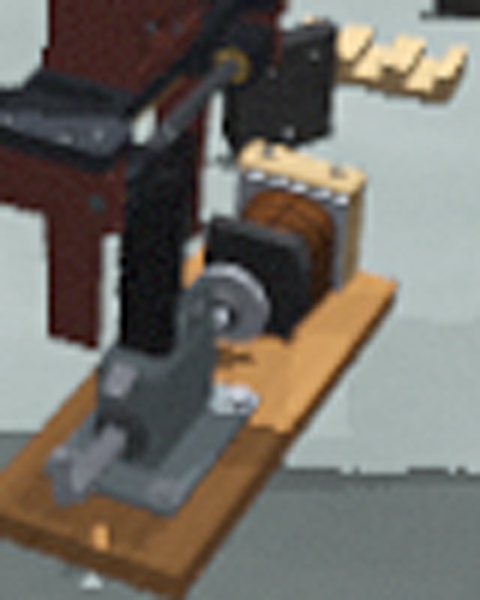

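carry_out(delta_pos=[[0.6,0,0],[1.4,0,0],[2.0,0,0],[2.0,0,0],[2.0,0,0]], rotation=[[0,0,0],[0,0,0],[0,0,0],[0,0,0],[0,0,0]])

```text
t: 16.6
ee_pos: [497.3, 63.8, 121.9]
orientation: [-1.088, 1.381, -1.381]
ft_force: [-0.4, -0.2, 0.5]
width: 87.7
```

carry_out(delta_pos=[[-0.4,0,0],[-0.7,0,0],[-0.9,0,0],[-1.1,0,0],[-1.3,0,0],[-1.4,0,0],[-1.4,0,0]], rotation=[[0,0,0],[0,0,0],[0,0,0],[0,0,0],[0,0,0],[0,0,0],[0,0,0]])

```text
t: 17.18
ee_pos: [500.6, 77.0, 122.3]
orientation: [-1.091, 1.379, -1.381]
ft_force: [-1.7, -8.4, 6.9]
width: 88.0
```

carry_out(delta_pos=[[-0.15,0,0],[-0.3,0,0],[-0.45,0,0],[-0.6,0,0],[-0.6,0,0]], rotation=[[0,0,0],[0,0,0],[0,0,0],[0,0,0],[0,0,0]])

```text
t: 17.6
ee_pos: [501.6, 81.7, 122.2]
orientation: [-1.094, 1.377, -1.381]
ft_force: [-2.5, -15.3, 7.1]
width: 87.7
```

```bash
python3 - <<'E'
from h import *
o=ctrl.get_obs();print((o["ee_pos"]-C0)@CX,(o["ee_pos"]-C0)@CY, o["ft_force"]@CX)
cv2.imwrite("pics/s11.png",ctrl.get_image("side")[...,::-1])
crop("pics/s11.png",250,180,330,280,6,"pics/e13.png")
E
```

```text
-18.307756564853637 1.6744533973084401 15.474925258311886
```

View pics/e13.png

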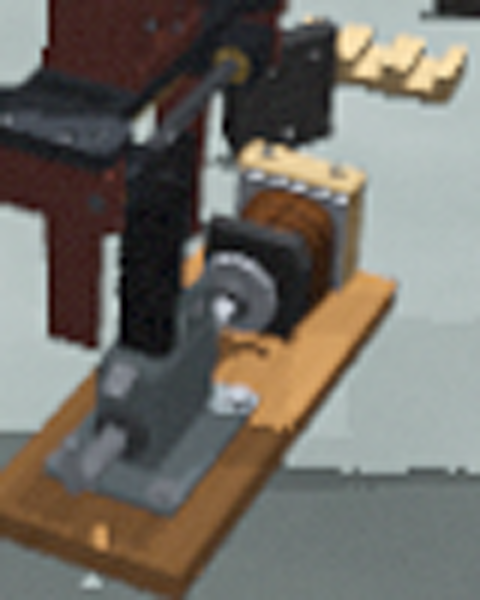

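carry_out(delta_pos=[[0.6,0,0],[1.4,0,0],[2.0,0,0],[2.0,0,0],[2.0,0,0]], rotation=[[0,0,0],[0,0,0],[0,0,0],[0,0,0],[0,0,0]])

```text
t: 18.07
ee_pos: [497.3, 63.8, 121.9]
orientation: [-1.088, 1.381, -1.381]
ft_force: [0.2, -1.2, -0.5]
width: 87.6
```

carry_out(delta_pos=[[-0.4,0,0],[-0.7,0,0],[-0.9,0,0],[-1.0,0,0],[-1.0,0,0]], rotation=[[0,0,0],[0,0,0],[0,0,0],[0,0,0],[0,0,0]])

```text
t: 18.48
ee_pos: [499.6, 73.1, 122.2]
orientation: [-1.091, 1.379, -1.381]
ft_force: [-1.9, -8.7, 5.7]
width: 87.8
```

carry_out(delta_pos=[[-0.1,0,0],[-0.2,0,0],[-0.2,0,0]], rotation=[[0,0,0],[0,0,0],[0,0,0]])

```text
t: 18.73
ee_pos: [500.1, 74.9, 122.3]
orientation: [-1.091, 1.379, -1.381]
ft_force: [-2.5, -9.6, 7.1]
width: 87.8
```

carry_out(delta_pos=[[-0.1,0,0],[-0.2,0,0],[-0.2,0,0]], rotation=[[0,0,0],[0,0,0],[0,0,0]])

```text
t: 18.98
ee_pos: [500.6, 77.0, 122.3]
orientation: [-1.091, 1.379, -1.381]
ft_force: [-1.5, -8.0, 5.6]
width: 87.7
```

carry_out(delta_pos=[[-0.1,0,0],[-0.2,0,0],[-0.2,0,0]], rotation=[[0,0,0],[0,0,0],[0,0,0]])

```text
t: 19.23
ee_pos: [501.1, 78.8, 122.3]
orientation: [-1.091, 1.379, -1.381]
ft_force: [-1.5, -7.9, 6.1]
width: 88.0
```

carry_out(delta_pos=[[-0.1,0,0],[-0.2,0,0],[-0.2,0,0]], rotation=[[0,0,0],[0,0,0],[0,0,0]])

```text
t: 19.48
ee_pos: [501.2, 79.9, 122.2]
orientation: [-1.093, 1.378, -1.381]
ft_force: [-2.3, -14.4, 8.9]
width: 87.9
```

```bash
python3 - <<'E'
from h import *
o=ctrl.get_obs();print((o["ee_pos"]-C0)@CX,(o["ee_pos"]-C0)@CY, o["ft_force"]@CX)
cv2.imwrite("pics/s12.png",ctrl.get_image("side")[...,::-1])
crop("pics/s12.png",250,180,330,280,6,"pics/e14.png")
E
```

```text
-16.436627397006536 1.644538206164742 14.555344883905427
```

View pics/e14.png

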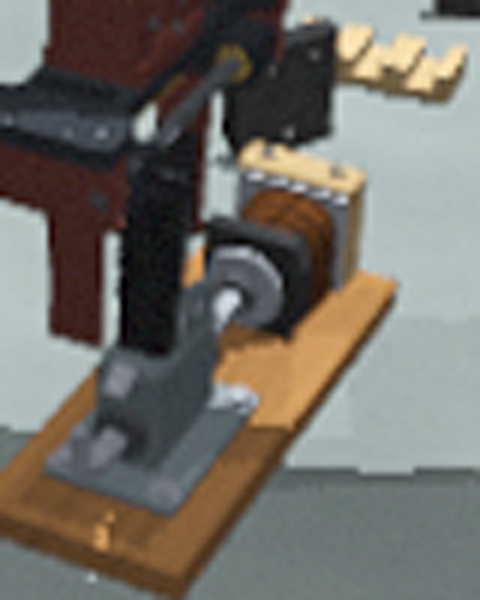

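carry_out(delta_pos=[[-0.03,0,0],[-0.03,0,0],[-0.03,0,0],[-0.03,0,0],[-0.03,0,0],[-0.03,0,0]], rotation=[[0,0,0],[0,0,0],[0,0,0],[0,0,0],[0,0,0],[0,0,0]])

```text
t: 20.03
ee_pos: [501.2, 79.9, 122.3]
orientation: [-1.093, 1.378, -1.382]
ft_force: [-2.9, -15.0, 8.8]
width: 87.7
```

```bash
python3 - <<'E'
from h import *
cv2.imwrite("pics/s13.png",ctrl.get_image("side")[...,::-1]);cv2.imwrite("pics/t13.png",ctrl.get_image("top")[...,::-1])
for i in range(4):
    o=ctrl.get_obs();print(o["t"],((o["ee_pos"]-C0)@CX).round(2), (o["ft_force"]@CX).round(1),o["ft_force"].round(1)); ctrl.get_image("top")
crop("pics/t13.png",215,205,295,265,9,"pics/e15.png")
crop("pics/s13.png",265,190,335,250,9,"pics/e16.png")
E
```

```text
20.1333 -16.51 14.8 [ -3.2 -14.4   9.3]
20.1833 -16.5 15.8 [ -2.3 -15.7   9. ]
20.2333 -16.5 14.9 [ -3.2 -14.6   7.5]
20.2833 -16.5 14.1 [ -2.1 -14.    8.3]
```

View pics/e15.png

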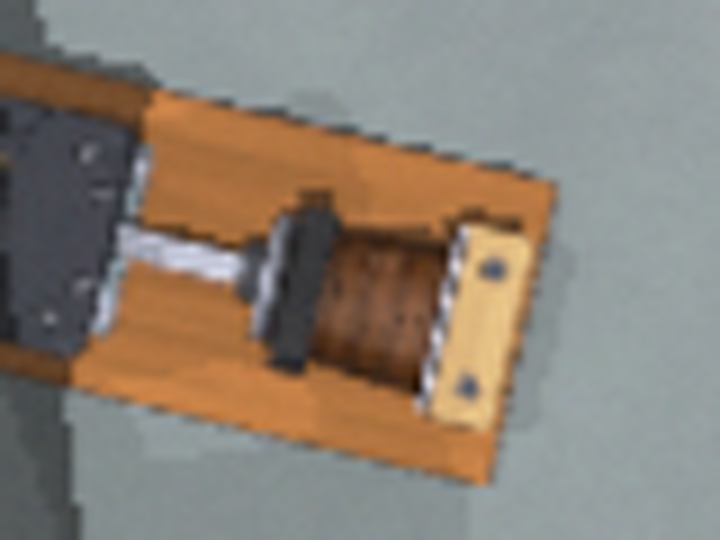

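View pics/e16.png

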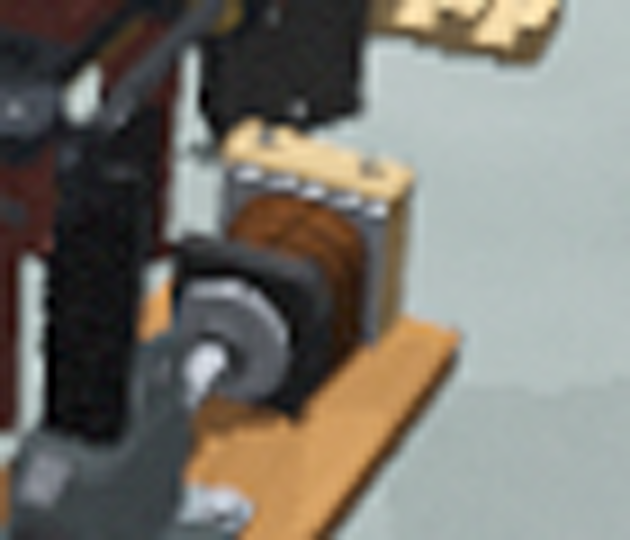

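carry_out(delta_pos=[[-0.04,0,0],[-0.04,0,0],[-0.04,0,0],[-0.04,0,0],[-0.04,0,0],[-0.04,0,0],[-0.04,0,0],[-0.04,0,0]], rotation=[[0,0,0],[0,0,0],[0,0,0],[0,0,0],[0,0,0],[0,0,0],[0,0,0],[0,0,0]])

```text
t: 21.0
ee_pos: [501.3, 80.1, 122.3]
orientation: [-1.093, 1.377, -1.382]
ft_force: [-3.2, -16.4, 8.7]
width: 87.9
```

```bash
python3 - <<'E'
from h import *
o=ctrl.get_obs();print(o["t"],((o["ee_pos"]-C0)@CX).round(2), (o["ft_force"]@CX).round(1),o["ft_force"].round(1))
a=cv2.imread("pics/top0.png"); b=ctrl.get_image("top")[...,::-1]; d=cv2.absdiff(a,np.ascontiguousarray(b)).max(2)
print("bystander diff hammer/mate/tin:",(d[130:165,245:330]>40).sum(),(d[138:165,190:214]>40).sum(),(d[150:180,133:165]>40).sum(), "rack",(d[215:270,335:375]>40).sum())
o=ctrl.get_obs();print((o["ft_force"]@CX).round(1))
E
```

```text
21.0 -16.7 16.7 [ -3.2 -16.4   8.7]
bystander diff hammer/mate/tin: 0 0 0 rack 123
16.7
```

Steady squeeze of about 17 N, still short of the trigger's end stop (-16.7 against -18.3 mm). The bystanders have not moved. Handing in.

```bash
python3 - <<'E'
from workcell import ctrl
print(ctrl.close_job())
E
```

```text
the job is handed in; nothing more can be done
None
```

The lift is clamped between the jaw and the heel, and I handed the job in at about 21 s with the trigger still squeezed.

**What I did**
- I took the 56 x 54 mm lift out of the rack's middle slot and left the two larger look-alikes beside the rack alone.
- I stood it on the board, moved it up to the heel's free end until the wrist force showed contact, and let go.
- I pumped the trigger with one finger, moving the arm while the gripper stayed open: three full strokes, then a fourth that stopped part way.

**What the last checks showed**
- **Coverage:** measured after release, the lift is centred to within about 1 mm of the heel's end. It reaches past both sides.
- **Jaw:** the final pictures show jaw, lift, heel and stop in a row with no visible gap. On the last stroke the trigger stopped at -16.7 mm, short of its end stop at -18.3 mm, so the jaw is tight.
- **Squeeze:** the push along the ram read 14–17 N, and 16.7 N at hand-in. A further 9 N or so acted upwards, and I put that down to the finger rubbing on the blade.
- **Bystanders:** the hammer, tin and mate heel look unchanged from the first picture.

**Less certain or not ideal**
- The free strokes already took about 8 N, so the actual jaw force is not exactly known and may be below three quarters of the reading.
- While setting the lift down I briefly pressed it onto the board with about 30 N before easing off.
- The side camera disagreed with the top one by about 2 mm. I relied on the top view and on contact.

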